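Hook the red tray out from under the book shelf

ROBOT

A 6-joint arm with a two-finger parallel gripper is mounted at the origin on the work surface. World frame = base frame: x ahead of the robot, y to its left, z up, the work surface at z = 0. Lengths are in m, angles in rad, forces in N, time in s.
With the tool pointing down it reaches from about 0.25 to 0.725 m from the base axis. Payload 4 kg.
Tool frame: the origin (TCP) lies at the very end of the fingers, on their centre line; the grasp point (between the pads) lies 19 mm behind it; z points along the fingers, y is the direction in which the jaws open and shut (so a half turn about z gives the same grasp; the last joint's range is limited). The gripper opens to 85 mm and grips with 20 to 120 N. Pads are 22 mm wide; open, the fingers measure 114 mm over their backs; the gripper's body (76 mm by 85 mm) begins 54 mm behind the grasp point. The pads swing forward as they close: fully open they stand 13 mm farther back than shut.
Start: joints at [1.154, 0.241, 0.005, 1.335, 0, 1.571], TCP at [0.202, 0.457, 0.2] pointing down, gripper open.
Joint ranges: [-2.72, 2.72], [-1.05, 1.87], [-1.09, 1.28], [-1.99, 2.15], [-1.42, 1.44], [-3.14, 3.14]. Speed limits (rad/s): [2.79, 2.79, 3.14, 3.14, 3.14, 3.14].

INTERFACE

Orientations are given as a unit quaternion [x, y, z, w].
In Python, from workcell import bot gives the robot as it stands.
- The arm moves only by the shell command python3 -m crank 'ROWS'. ROWS is JSON, a list that holds one entry, the list of rows, each a list of 5 numbers: the shift along the tool's x, y, z in mm, then the turn about the tool's z in degrees, then the closure in counts, from 0 (fully open) to 255 (shut). In form: [[[tx, ty, tz, turn, grip], ...]]. A call has 1 to 12 rows; each row shifts and turns the pose as measured when the row begins, along the tool's axes as they then stand; what a row does not reach is not made up. A row lasts 1/8 s, in which the tool goes at most 62.5 mm and 10.7 degrees, less where a joint would pass 70% of its speed; a pose out of reach is approached as far as the arm can. A call is refused whole if a number of a shift passes 62.5 or a number of a turn 10.7, either way. A call with a gripper value outside its range is refused whole. The fingers move at their own pace and stop on an object; the grip force is fixed at half the most. Time passes only in rows, so rows that do not move let the fingers close. It gives the time, the measured TCP pose, the force and the opening at its end, in the units of the state.
- bot.get_obs(): the state, without advancing time (a new reading comes with each control period).
- bot.camera(name): name is "side" or "top"; returns a dict with "img" (400x640x3 uint8, blue, green, red), "depth" (400x640 float32, m along the optical axis (not along the pixel's ray), 0 where there is no reading), "fx", "fy", "cx", "cy" (pixels), "R" (3x3) and "t" (3): a world point X has camera coordinates R X + t. Camera axes: x right, y down, z forward; pixel columns grow to the right and rows downward; lengths in m; the calibration is good to about 2 mm. A picture is of the moment at which its call begins.
- bot.job_done(): hands the job in, once; it reports no verdict.
The state is a dict: "clock": time; "joint_pos": joint angles; "joint_vel": joint speeds; "tau": joint torques, N m; "eef_pos": TCP position; "tool_rot": TCP orientation; "ft_force": force on the tool from outside, world axes, zero at the start; "ft_torque": the same for the moment, N m; "grip_width": finger opening in m.
Only numpy, scipy, OpenCV 4.12 (cv2) and the standard library are available. Lean on these libraries where they do the work, as an engineer would, in place of code of your own. Each camera call takes 0.05 s, during which the arm holds its last target.

TASK

Take the standing pulling hook by its wooden grip, put its prong down into the brass ring of the red tray and drag that tray out until the whole tray is clear of the low shelf; move it with the hook alone, without the gripper or arm touching the tray, and leave the blue tray where it is. Then lift the hook out of the ring, stand it upright on its foot on the table away from the ring, and let go.

Things in the scene. Friction and masses are not known exactly. Their poses are not given: they have to be found in the camera images.
- hook_grip (a point): Hook tool, loose, standing on a brass foot 80x44x10 mm. Wooden grip on the foot: 70 long (x), 22 wide (y), 56 high; top 66 above the table. Point: middle of the grip, 38 above the foot's underside. x runs along the grip towards the prong, z up. An 8 mm steel rod leaves the grip's front 46 up and, 75 ahead of this point, bends down into the prong; its tip is 32 below this point.
- red_tray: Loose red open tray, 450 g, 110 deep (x), 118 wide, 45 mm high, flat on the table in one bay of the shelf, front sticking out, free to slide. A flat brass ring is fixed to its front: 30 inside, 42 outside diameter, 6 thick, centre 22 mm up. Origin: on the table under the ring's centre; x points from ring into tray: front wall at 26, back at 136 mm. Holds brass weights.
- blue_tray: Blue tray in the other bay, same size, ring and origin as the red one, holding a pad of paper; to be left where it is.
- shelf: Low fixed wooden shelf, 140 deep (x), 290 wide (y), 90 mm high, books on top, two bays 127 wide, centred 69.5 either side of the middle. Origin: on the table under its centre; x points away from the robot, the front edge is at x = -70 mm; trays slide out along -x. A tray's ring starts at x = -131 to -116 mm; the tray is wholly clear when its ring is at x = -206 mm or less.
Things that resemble listed ones, but are neither listed nor needed, are in the scene too. Leave any black or pink look-alike of the part that bears hook_grip alone.

How it is judged:
On the way, in this order (a step that is already met when the one before it is completed fails the run):
1. the prong is down in the red tray's ring (x of red_tray in the frame of hook_grip between 0.057 and 0.093 m and y of red_tray in the frame of hook_grip between -0.018 and 0.018 m and height (world z) of hook_grip below 0.053 m), for 0.2 s.
2. with the prong in the ring, the red tray has been dragged wholly clear of the shelf (all of step 1 and x of red_tray in the frame of shelf below -0.202 m), for 0.1 s.
At the end, for the whole second after the job is handed in: The red tray lies flat and still on the table, its ring centre at least 202 mm ahead of the shelf's centre along the shelf's x; the hook stands upright (within 8 degrees) on its foot on the table, prong out of the ring; the blue tray is within 15 mm of where it was (x of red_tray in the frame of shelf below -0.202 m and angle between red_tray's own z axis and vertical below 0.1 rad and height (world z) of red_tray below 0.006 m and linear speed of red_tray below 0.01 m/s and angle between hook_grip's own z axis and vertical below 0.15 rad and height (world z) of hook_grip between 0.03 and 0.045 m and (x of red_tray in the frame of hook_grip below 0.05 m or x of red_tray in the frame of hook_grip above 0.1 m or y of red_tray in the frame of hook_grip below -0.025 m or y of red_tray in the frame of hook_grip above 0.025 m) and distance of blue_tray from where it was at the start of the episode below 0.015 m); the robot touches nothing.
It fails at once if the fingers or the arm touch the red tray (contact force between any of the fingers, the arm and red_tray above 0.5 N).
It fails at once if the blue tray is shifted by more than 15 mm (distance of blue_tray from where it was at the start of the episode above 0.015 m).
It also fails if it takes over 48 s, if anything falls off the work surface, if the arm or the gripper's body presses on something with over 40 N, if the wrist force passes 120 N, or if a joint passes its speed limit or range.

## Working session

There is one attempt and no reset: what is moved stays moved. The work goes in short steps, Python scripts to look and compute and a shell command to move; the robot and the scene stay as the last step left them, time stands still between calls to the robot, and variables do not carry over. Pictures are saved under pics/ and viewed, and the job is handed in when it is done.

```bash
ls; mkdir -p pics; cat > h.py <<'E'
import numpy as np,cv2
from workcell import bot
def snap(n,tag):
    c=bot.camera(n); cv2.imwrite(f'pics/{tag}.png',c['img']); np.savez(f'pics/{tag}.npz',**{k:np.array(v) for k,v in c.items()}); return c
def load(tag): return dict(np.load(f'pics/{tag}.npz'))
def w(c,u,v,z=None,d=None):
    ray=np.array([(u-c['cx'])/c['fx'],(v-c['cy'])/c['fy'],1.]); R=np.array(c['R']);t=np.array(c['t'])
    C=-R.T@t; D=R.T@ray
    if z is not None: return C+D*(z-C[2])/D[2]
    if d is None: d=float(c['depth'][int(v),int(u)])
    return C+D*d
def pix(c,X):
    p=np.array(c['R'])@np.array(X)+c['t']; return p[0]/p[2]*c['fx']+c['cx'],p[1]/p[2]*c['fy']+c['cy']
def crop(tag,u0,v0,u1,v1,s,out):
    i=cv2.imread(f'pics/{tag}.png')[v0:v1,u0:u1]; cv2.imwrite(f'pics/{out}.png',cv2.resize(i,None,fx=s,fy=s,interpolation=cv2.INTER_CUBIC))
E
python3 -c "
from h import *
snap('top','t0');snap('side','s0');print(bot.get_obs())"
```

```text
pics
{'clock': 0.1, 'joint_pos': array([ 1.15406231e+00,  2.41360846e-01,  3.85949061e-03,  1.33518057e+00,
       -4.97447061e-06,  1.57079647e+00]), 'joint_vel': array([ 3.18995226e-04, -1.67763043e-03,  4.92381148e-03, -1.02658410e-03,
       -9.72570615e-05, -7.38724561e-04]), 'tau': array([ 1.27885100e-04, -3.73138583e+01,  2.53009862e+01,  1.08595353e-02,
        5.11927124e-05,  1.45708793e-05]), 'eef_pos': array([0.20213968, 0.45664264, 0.19889064]), 'tool_rot': array([ 2.06862479e-01,  9.78369575e-01, -9.22921444e-04, -1.92596397e-04]), 'ft_force': array([ 0.91475265,  0.31173345, -0.35171975]), 'ft_torque': array([ 0.07845738,  0.0165705 , -0.01910678]), 'grip_width': 0.08556087100636303}
```

View pics/t0.png

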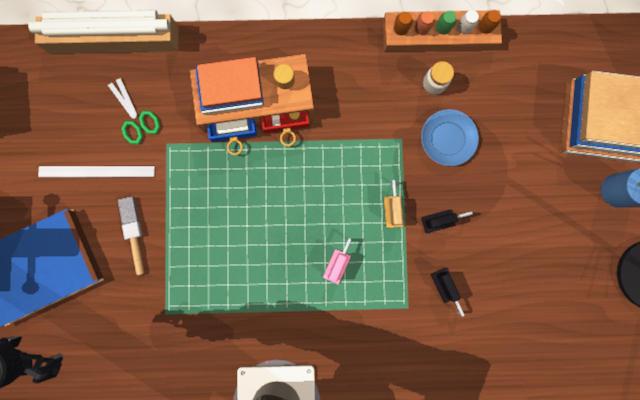

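View pics/s0.png

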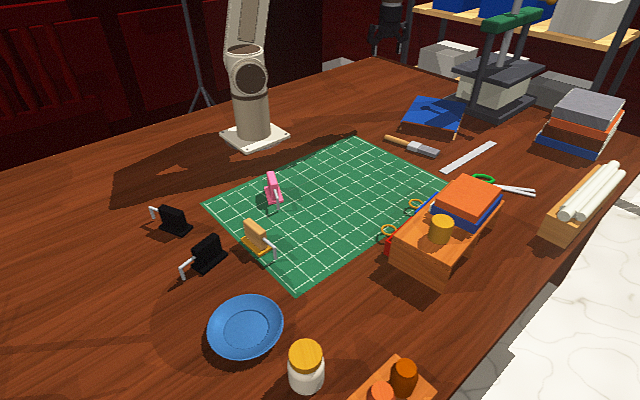

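Candidates in the top view are the wooden-grip hook on a brass foot (394,210), a pink one (338,265), and black ones (440,221) and (448,287). I choose the wooden one. The red tray's ring is at (288,138) and the blue tray's at (235,147). Next I'll check close crops.

```bash
python3 -c "
from h import *
crop('t0',360,165,430,240,8,'c1');crop('t0',180,50,330,160,5,'c2');crop('s0',230,205,300,275,8,'c3')
c=load('t0')
print(c['R'],c['t'],c['fx'])
for p in [(394,210),(288,138),(235,147),(300,150),(395,184)]:print(p,w(c,*p))"
```

```text
[[-0.0223669  -0.99972269  0.0073666 ]
 [-0.99589089  0.02163318 -0.08793944]
 [ 0.08775569 -0.00930326 -0.99609858]] [-0.11801437  0.52605524  1.20129918] 478.521225005779
(394, 210) [ 0.47847554 -0.30311282  0.06766182]
(288, 138) [ 0.67764721 -0.04099302  0.00210029]
(235, 147) [ 6.57028612e-01  9.87917606e-02 -2.11418152e-04]
(300, 150) [ 6.45423168e-01 -7.18898001e-02 -4.32849677e-05]
(395, 184) [ 0.54457903 -0.31051267  0.05129017]
```

View pics/c1.png

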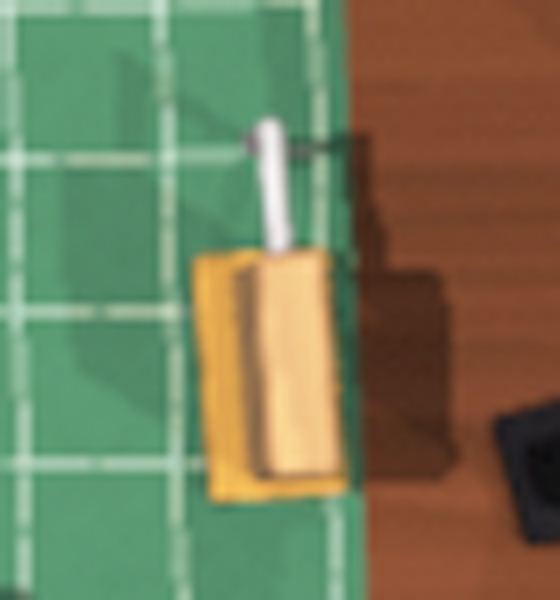

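View pics/c2.png

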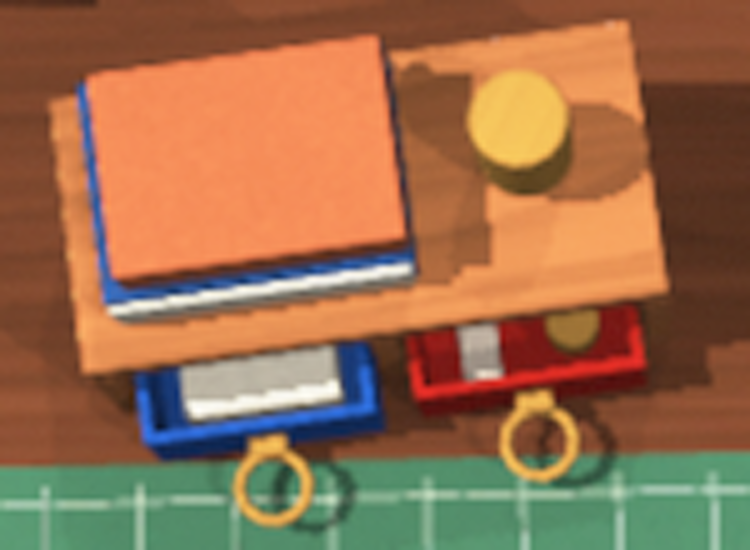

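View pics/c3.png

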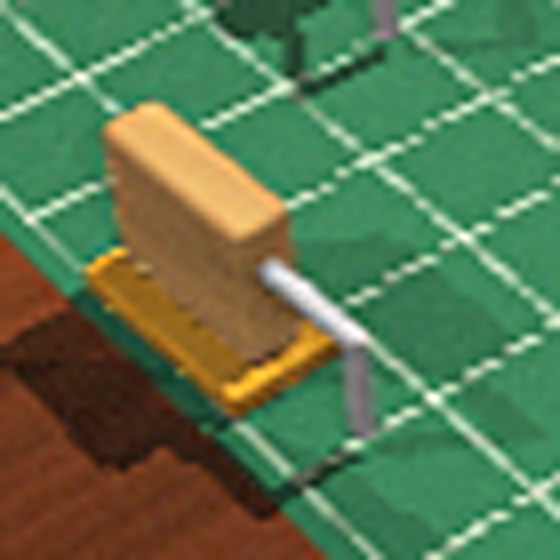

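```bash
cat > m.py <<'E'
from h import *
c=load('t0')
f=lambda U,V,s,u0,v0,z:w(c,(U+.5)/s-.5+u0,(V+.5)/s-.5+v0,z=z)
g=[f(U,V,8,360,165,.066) for U,V in [(262,253),(328,250),(340,472),(272,477)]]
print('grip',np.mean(g,0)); fr=(g[0]+g[1])/2;bk=(g[2]+g[3])/2
d=fr-bk;print(np.linalg.norm(d),np.degrees(np.arctan2(d[1],d[0])),'w',np.linalg.norm(g[0]-g[1]))
print('bend',f(270,125,8,360,165,.056))
s=[f(U,V,5,180,50,.09) for U,V in [(85,373),(667,293),(628,22),(50,100)]]
S=np.mean(s,0);print('shelf',S)
for i in range(4):
  e=s[(i+1)%4]-s[i];print(np.linalg.norm(e),np.degrees(np.arctan2(e[1],e[0])))
for n,U,V in [('red',540,439),('blue',274,485)]:
  p=f(U,V,5,180,50,.025); print(n,p,p-S)
E
python3 m.py
```

```text
grip [ 0.47863702 -0.3110953   0.066     ]
0.0688843089471572 0.7630161936527434 w 0.02046185943940488
bend [ 0.5537494 -0.3058697  0.056    ]
shelf [0.7839721  0.04221614 0.09      ]
0.2876679406853647 -83.18232716336679
0.1387349300180896 6.852265139722997
0.28849692024929513 96.80507204461641
0.1388013535287313 -172.80555729336382
red [ 0.67441216 -0.04140936  0.025     ] [-0.10955994 -0.08362549 -0.065     ]
blue [0.6532165  0.09593114 0.025     ] [-0.1307556  0.053715  -0.065    ]
```

Crop confirms the wooden hook, prong pointing +x (bend at about (393.5,180)). The red ring is on the robot's right and the shelf yaw is about 6.8°. First I'll turn the tool and see which way joint 6 goes.

```bash
cat > st.py <<'E'
# usage: st.py x y z [yaw_of_tool_y_deg]: prints state and tool-frame delta
import sys
from h import *
from scipy.spatial.transform import Rotation as Ro
o=bot.get_obs();R=Ro.from_quat(o['tool_rot']).as_matrix();p=np.array(o['eef_pos'])
ya=np.degrees(np.arctan2(R[1,1],R[0,1]))
print('t',o['clock'],'tcp',(p*1e3).round(1),'yang',ya.round(2),'tiltz',R[:,2].round(3),'j',np.round(o['joint_pos'],3),'F',np.round(o['ft_force'],1),'g',round(o['grip_width']*1e3,1))
a=[float(x) for x in sys.argv[1:]]
if len(a)>=3: 
  print('world d',(np.array(a[:3])-p*1e3).round(1),'tool d mm',(R.T@(np.array(a[:3])-p*1e3)).round(1))
if len(a)>3: print('turn',(-((a[3]-ya+90)%180-90)).round(2))
E
python3 -m crank '[[[0,0,0,-10,0],[0,0,0,-10,0],[0,0,0,-6.5,0]]]'; python3 st.py 478.6 -310 160 92.5
```

```text
clock: 0.48
eef_pos: [0.2016, 0.4554, 0.1972]
tool_rot: [-0.03, 1.0, -0.003, -0.001]
ft_force: [1.1, 0.5, -0.6]
grip_width: 0.0851
t 0.475 tcp [201.6 455.4 197.2] yang 93.48 tiltz [-0.002 -0.005 -1.   ] j [1.154e+00 2.430e-01 1.000e-03 1.335e+00 0.000e+00 1.093e+00] F [ 1.1  0.5 -0.6] g 85.1
world d [ 277.  -765.4  -37.2] tool d mm [-230.2 -780.6   40.6]
turn 0.98
```

```bash
python3 -m crank '[[[-16,-56,0,0,0],[-16,-56,0,0,0],[-16,-56,0,0,0],[-16,-56,0,0,0],[-16,-56,0,0,0],[-16,-56,0,0,0],[-16,-56,0,0,0],[-16,-56,0,0,0],[-16,-56,0,0,0],[-16,-56,0,0,0],[-16,-56,0,0,0],[-16,-56,0,0,0]]]'; python3 st.py 478.6 -310 160 92.5
```

```text
clock: 1.98
eef_pos: [0.4408, -0.2201, 0.1977]
tool_rot: [-0.035, 0.999, -0.003, -0.001]
ft_force: [1.3, 0.5, -0.3]
grip_width: 0.0854
t 1.975 tcp [ 440.8 -220.1  197.7] yang 94.04 tiltz [-0.002 -0.006 -1.   ] j [-0.459  0.226 -0.02   1.324 -0.006 -0.529] F [ 1.3  0.5 -0.3] g 85.4
world d [ 37.8 -89.9 -37.7] tool d mm [-31.5 -92.1  38.2]
turn 1.54
```

```bash
python3 -m crank '[[[-16,-46,10,0.8,70],[-16,-46,10,0.8,70],[0,0,0,0,70],[0,0,0,0,70]]]'; python3 st.py 478.6 -310 60 92.5; python3 -c "
from h import *
c=load('t0')
for p in [(421,216),(425,233)]:print(w(c,*p,z=.01),w(c,*p,z=.066))
snap('side','s1');crop('s1',190,170,350,290,5,'c4');snap('top','t1')"
```

```text
clock: 2.48
eef_pos: [0.4782, -0.3162, 0.174]
tool_rot: [-0.018, 1.0, -0.002, -0.003]
ft_force: [-1.1, 1.0, -0.3]
grip_width: 0.0618
t 2.475 tcp [ 478.2 -316.2  174. ] yang 92.05 tiltz [-0.006 -0.003 -1.   ] j [-0.581  0.4    0.162  1.336 -0.006 -0.617] F [-1.1  1.  -0.3] g 61.8
world d [   0.4    6.2 -114. ] tool d mm [ -1.2   6.5 114. ]
turn -0.45
[ 0.46451249 -0.38141169  0.01      ] [ 0.46230292 -0.36946379  0.066     ]
[ 0.42054953 -0.38995449  0.01      ] [ 0.42033545 -0.37761882  0.066     ]
```

View pics/c4.png

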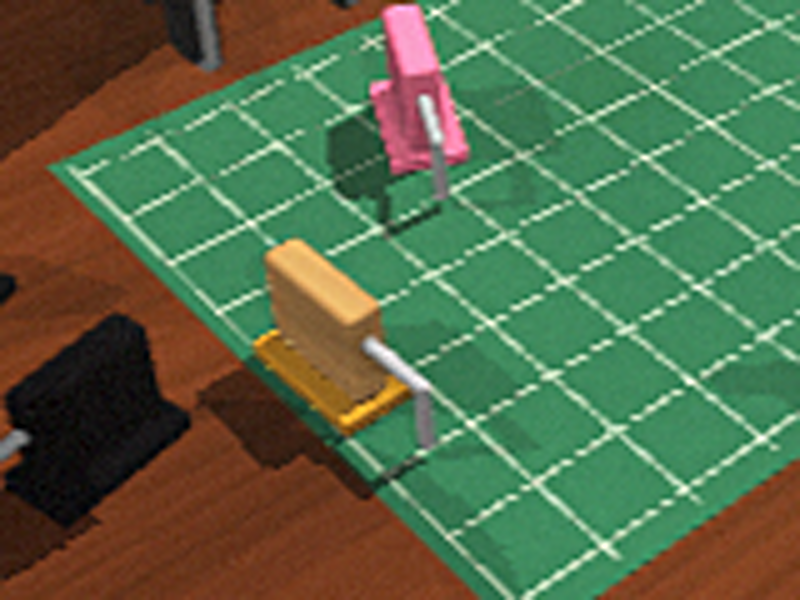

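```bash
python3 -c "
from h import *
c=load('s1')
g=[w(c,(U+.5)/5-.5+190,(V+.5)/5-.5+170,z=.066) for U,V in [(266,254),(296,240),(379,302),(344,324)]]
print(np.round(g,4),np.mean(g,0)); d=g[2]+g[3]-g[0]-g[1];print(np.degrees(np.arctan2(d[1],d[0])),np.linalg.norm(d)/2)
b=w(c,(427+.5)/5-.5+190,(388+.5)/5-.5+170,z=.046);print(b)"
```

```text
[[ 0.4499 -0.3225  0.066 ]
 [ 0.4507 -0.3059  0.066 ]
 [ 0.514  -0.3011  0.066 ]
 [ 0.5156 -0.3219  0.066 ]] [ 0.48255161 -0.31285845  0.066     ]
2.429824295538173 0.06460291695822958
[ 0.55748977 -0.3068773   0.046     ]
```

View pics/s1.png

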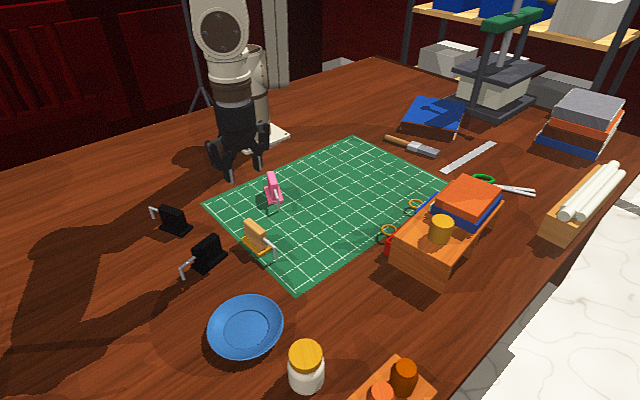

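```bash
python3 -m crank '[[[-2,4,35,-0.4,70],[0,0,35,0,70],[0,0,0,0,70]]]'; python3 st.py 480 -312 27 92.5
```

```text
clock: 2.95
eef_pos: [0.4809, -0.3087, 0.1068]
tool_rot: [-0.024, 1.0, -0.003, -0.0]
ft_force: [-0.0, 0.5, 0.8]
grip_width: 0.062
t 2.95 tcp [ 480.9 -308.7  106.8] yang 92.79 tiltz [-0.    -0.006 -1.   ] j [-0.567  0.432  0.031  1.167 -0.006 -0.616] F [-0.   0.5  0.8] g 62.0
world d [ -0.9  -3.3 -79.8] tool d mm [ 1.  -2.7 79.8]
turn 0.29
```

```bash
python3 -m crank '[[[1,-2.5,30,0,70],[0,0,30,0,70],[0,0,18,0,70],[0,0,0,0,70]]]'; python3 st.py 480 -312 27 92.5
```

```text
clock: 3.45
eef_pos: [0.4852, -0.3118, 0.0369]
tool_rot: [-0.027, 1.0, -0.007, 0.005]
ft_force: [-0.7, 0.1, 0.7]
grip_width: 0.0617
t 3.45 tcp [ 485.2 -311.8   36.9] yang 93.05 tiltz [ 0.011 -0.013 -1.   ] j [-0.568  0.494 -0.067  0.992 -0.005 -0.621] F [-0.7  0.1  0.7] g 61.7
world d [-5.2 -0.2 -9.9] tool d mm [5.3 0.3 9.9]
turn 0.55
```

```bash
python3 -m crank '[[[5,0,5,0.5,70],[0,0,4,0,70],[0,0,0,0,70]]]'; python3 st.py 480 -312 27 92.5
```

```text
clock: 3.82
eef_pos: [0.4827, -0.3133, 0.0321]
tool_rot: [-0.022, 1.0, -0.009, 0.008]
ft_force: [-0.6, -0.2, -0.2]
grip_width: 0.0619
t 3.825 tcp [ 482.7 -313.3   32.1] yang 92.55 tiltz [ 0.017 -0.017 -1.   ] j [-0.573  0.491 -0.087  0.969 -0.005 -0.618] F [-0.6 -0.2 -0.2] g 61.9
world d [-2.7  1.3 -5.1] tool d mm [2.7 1.5 5. ]
turn 0.05
```

```bash
python3 -m crank '[[[2,1,7,0,70],[0,0,0,0,255],[0,0,0,0,255],[0,0,0,0,255],[0,0,0,0,255],[0,0,0,0,255]]]'; python3 st.py 480 -312 27 92.5
```

```text
clock: 4.58
eef_pos: [0.4808, -0.3122, 0.0252]
tool_rot: [-0.022, 1.0, -0.009, 0.009]
ft_force: [0.1, 0.3, 0.9]
grip_width: 0.0202
t 4.575 tcp [ 480.8 -312.2   25.2] yang 92.56 tiltz [ 0.018 -0.017 -1.   ] j [-0.573  0.495 -0.101  0.95  -0.005 -0.618] F [0.1 0.3 0.9] g 20.2
world d [-0.8  0.2  1.8] tool d mm [ 0.7  0.2 -1.8]
turn 0.06
```

```bash
python3 -m crank '[[[0,0,0,0,255],[0,0,-25,0,255],[0,0,-25,0,255],[0,0,-10,0,255],[0,0,0,0,255]]]'; python3 st.py 600 -50 85 96.8;python3 -c "
from h import *
snap('side','s2');crop('s2',190,150,350,270,5,'c5');snap('top','t2');crop('t2',360,150,440,220,7,'c6')"
```

```text
clock: 5.2
eef_pos: [0.4775, -0.3106, 0.083]
tool_rot: [-0.022, 1.0, -0.007, 0.006]
ft_force: [0.1, -0.4, -3.7]
grip_width: 0.0199
t 5.2 tcp [ 477.5 -310.6   83. ] yang 92.55 tiltz [ 0.012 -0.015 -1.   ] j [-0.573  0.436 -0.029  1.088 -0.006 -0.618] F [ 0.1 -0.4 -3.7] g 19.9
world d [122.5 260.6   2. ] tool d mm [-134.   254.8   -4.3]
turn -4.25
```

View pics/c5.png

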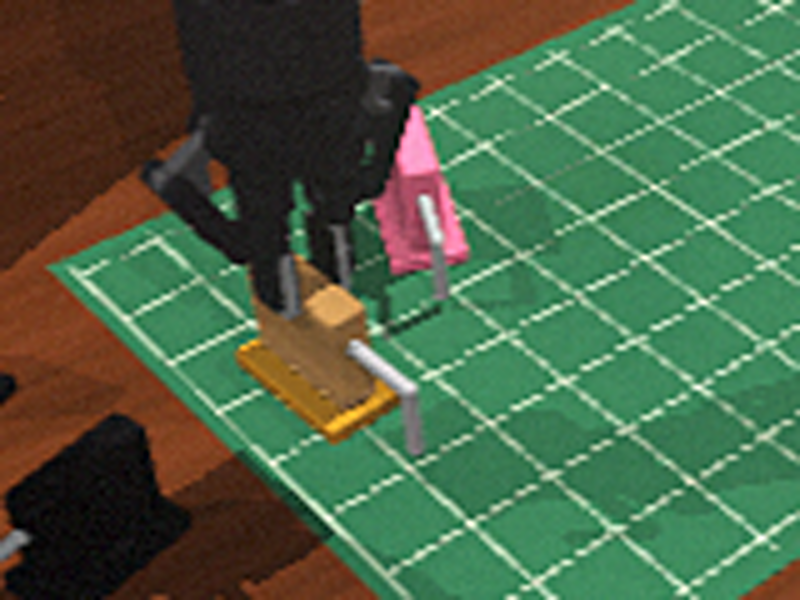

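View pics/c6.png

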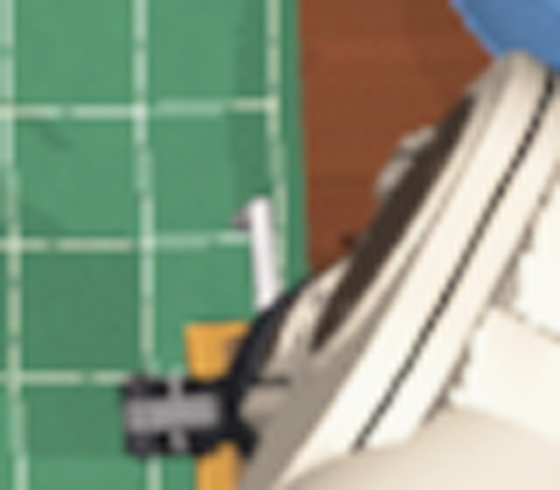

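```bash
python3 -c "
from h import *
c=load('t2')
print(w(c,(258.5)/7-.5+360,205/7-.5+150,z=.108))
c=load('s2')
print(w(c,(412)/5-.5+190,390/5-.5+150,z=.104),w(c,(417)/5-.5+190,452/5-.5+150,z=.064))"
```

```text
[ 0.55092534 -0.30523407  0.108     ]
[ 0.55297565 -0.30671975  0.104     ] [ 0.55077225 -0.30624207  0.064     ]
```

```bash
python3 -m crank '[[[-22,42,0,-1,255],[-22,42,0,-1,255],[-22,42,0,-1,255],[-22,42,0,-1,255],[-22,42,0,0,255],[-22,42,0,0,255],[0,0,0,0,255]]]'; python3 st.py 602 -51.4 83 96.8; python3 -c "
from h import *
snap('side','s3');crop('s3',310,150,470,270,5,'c7');snap('top','t3');crop('t3',240,90,340,165,7,'c8')"
```

```text
clock: 6.18
eef_pos: [0.5858, -0.0405, 0.0697]
tool_rot: [-0.056, 0.998, -0.005, -0.001]
ft_force: [-0.6, -0.5, -3.3]
grip_width: 0.0199
t 6.175 tcp [585.8 -40.5  69.7] yang 96.47 tiltz [-0.002 -0.011 -1.   ] j [-0.063  0.495  0.03   1.107 -0.011 -0.175] F [-0.6 -0.5 -3.3] g 19.9
world d [ 16.2 -10.9  13.3] tool d mm [-14.9 -12.8 -13.2]
turn -0.33
```

View pics/c7.png

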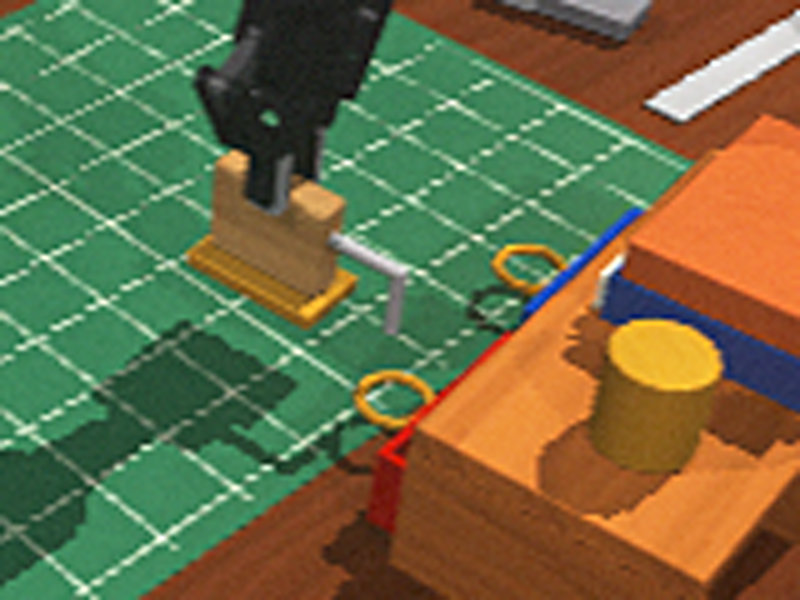

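View pics/c8.png

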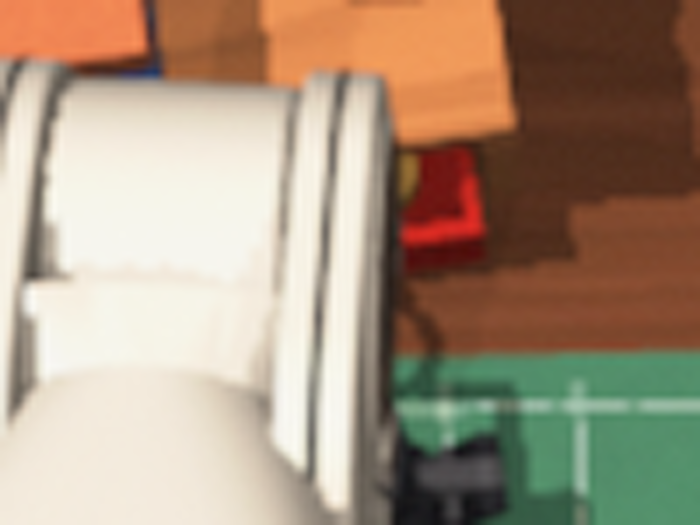

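```bash
python3 -c "
from h import *
c=load('s3');f=lambda U,V,z:print(w(c,(U+.5)/5-.5+310,(V+.5)/5-.5+150,z=z))
f(394,400,.022);f(392,331,.0505);f(403,275,.0905)"
```

```text
[ 0.67518435 -0.04337301  0.022     ]
[ 0.65920404 -0.03118754  0.0505    ]
[ 0.66289104 -0.03432863  0.0905    ]
```

```bash
python3 -m crank '[[[-15,-13,-4,-0.3,255],[0,0,0,0,255]]]'; python3 st.py 602 -52 70 96.8; python3 -c "
from h import *
snap('side','s4');crop('s4',310,150,470,270,5,'c9')"
```

```text
clock: 6.52
eef_pos: [0.5991, -0.0569, 0.0724]
tool_rot: [-0.056, 0.998, -0.006, -0.004]
ft_force: [0.3, -0.5, -3.7]
grip_width: 0.0202
t 6.525 tcp [599.1 -56.9  72.4] yang 96.41 tiltz [-0.007 -0.013 -1.   ] j [-0.087  0.523  0.085  1.138 -0.013 -0.199] F [ 0.3 -0.5 -3.7] g 20.2
world d [ 2.9  4.9 -2.4] tool d mm [-3.5  4.6  2.4]
turn -0.39
```

View pics/c9.png

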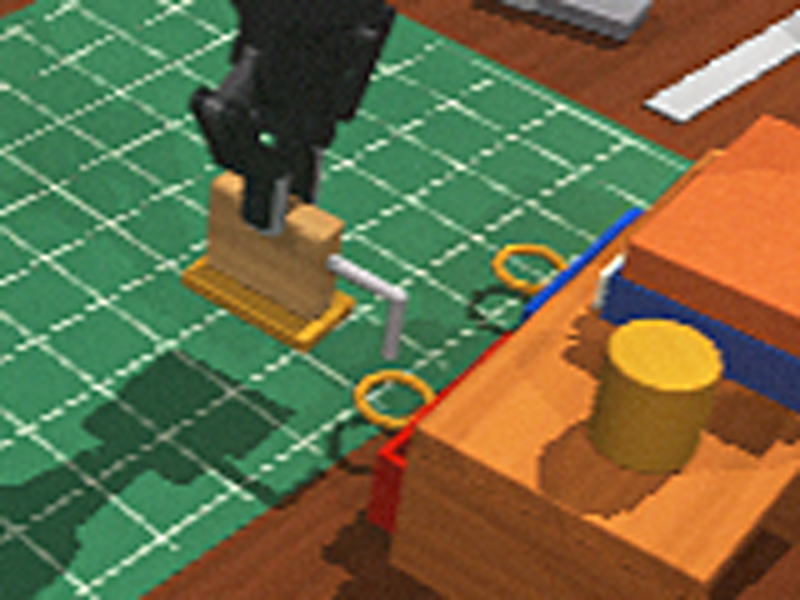

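```bash
python3 -m crank '[[[-3,3.5,0,-0.3,255],[0,0,0,0,255],[0,0,0,0,255]]]'; python3 st.py 602 -52 30 96.8; python3 -c "
from h import *
c=snap('side','s5');crop('s5',310,150,470,270,5,'c10')"
```

```text
clock: 6.95
eef_pos: [0.5981, -0.0533, 0.0711]
tool_rot: [-0.058, 0.998, -0.006, -0.006]
ft_force: [-0.2, 0.7, -1.5]
grip_width: 0.0201
t 6.95 tcp [598.1 -53.3  71.1] yang 96.63 tiltz [-0.012 -0.012 -1.   ] j [-0.082  0.527  0.086  1.142 -0.013 -0.197] F [-0.2  0.7 -1.5] g 20.1
world d [  3.9   1.3 -41.1] tool d mm [-4.6  1.2 41.1]
turn -0.17
```

View pics/c10.png

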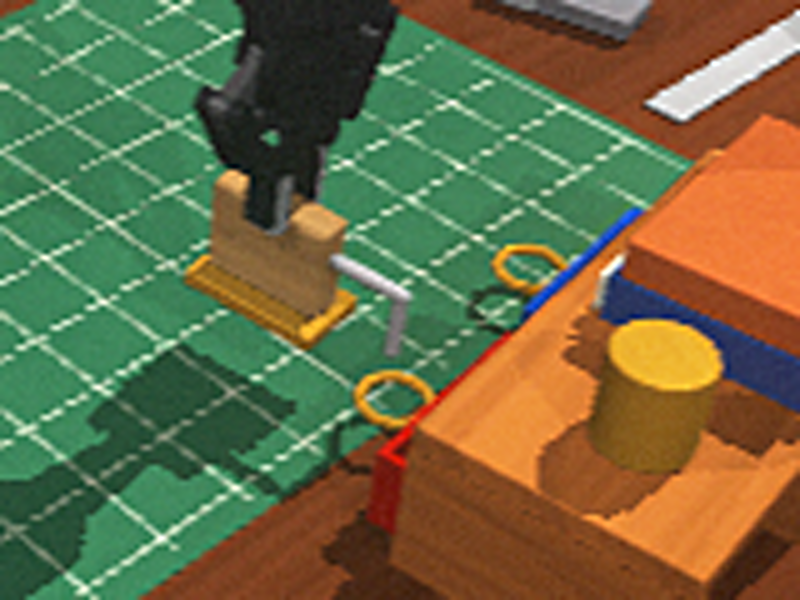

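```bash
python3 -c "
from h import *
c=load('s5');f=lambda U,V,z:print(w(c,(U+.5)/5-.5+310,(V+.5)/5-.5+150,z=z))
f(394,400,.022);f(393,352,.0515);f(406,297,.0915)"
```

```text
[ 0.67518435 -0.04337301  0.022     ]
[ 0.67069113 -0.04404063  0.0515    ]
[ 0.67553406 -0.04723195  0.0915    ]
```

```bash
python3 -m crank '[[[-4,1,8,0,255],[0,0,8,0,255],[0,0,0,0,255]]]'; python3 st.py 602 -52 30 96.8; python3 -c "
from h import *
c=snap('side','s6');crop('s6',350,190,430,250,10,'c11')"
```

```text
clock: 7.38
eef_pos: [0.6017, -0.0516, 0.0536]
tool_rot: [-0.058, 0.998, -0.005, -0.007]
ft_force: [-0.2, 1.0, -2.3]
grip_width: 0.0202
t 7.375 tcp [601.7 -51.6  53.6] yang 96.66 tiltz [-0.013 -0.012 -1.   ] j [-0.078  0.548  0.074  1.109 -0.013 -0.195] F [-0.2  1.  -2.3] g 20.2
world d [  0.3  -0.4 -23.6] tool d mm [-0.5 -0.2 23.6]
turn -0.14
```

View pics/c11.png

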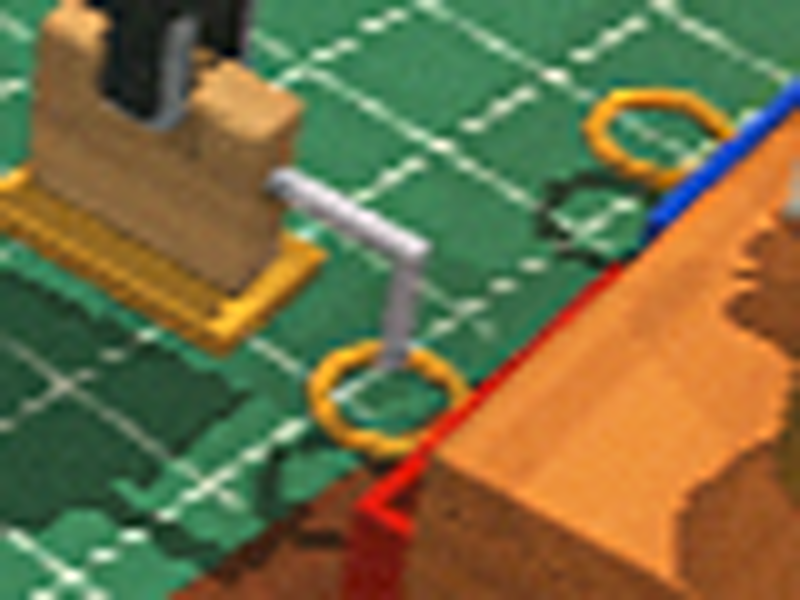

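```bash
python3 -c "
from h import *
c=load('s6');f=lambda U,V,z:print(w(c,(U+.5)/10-.5+350,(V+.5)/10-.5+190,z=z))
f(390,398,.022);f(396,363,.034)"
```

```text
[ 0.67482614 -0.04237847  0.022     ]
[ 0.67500488 -0.04241692  0.034     ]
```

Prong tip (396,363) in the crop is centred over the ring centre (390,398) once height is allowed for. Descending.

```bash
python3 -m crank '[[[0,0,12,0,255],[0,0,12,0,255],[0,0,0,0,255],[0,0,0,0,255]]]'; python3 st.py 602 -52 30 96.8; python3 -c "
from h import *
c=snap('side','s7');crop('s7',350,190,430,250,10,'c12')"
```

```text
clock: 7.92
eef_pos: [0.6015, -0.0519, 0.0279]
tool_rot: [-0.058, 0.998, -0.005, -0.007]
ft_force: [-1.0, -0.0, -3.0]
grip_width: 0.0201
t 7.925 tcp [601.5 -51.9  27.9] yang 96.65 tiltz [-0.013 -0.012 -1.   ] j [-0.079  0.572  0.042  1.052 -0.013 -0.195] F [-1. -0. -3.] g 20.1
world d [ 0.5 -0.1  2.1] tool d mm [-0.5 -0.1 -2.1]
turn -0.15
```

View pics/c12.png

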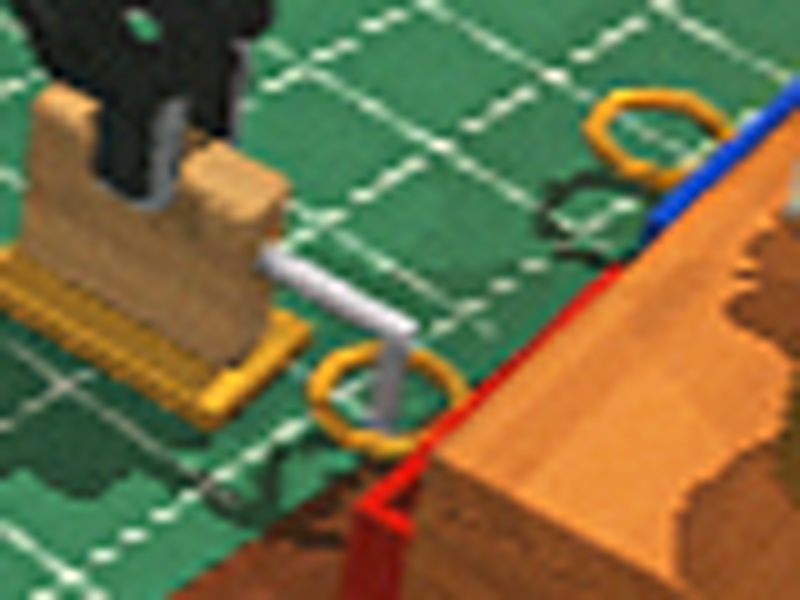

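```bash
python3 -m crank '[[[8,0,-1,0,255],[10,0,0,0,255],[12,0,0,0,255],[12,0,0,0,255],[12,0,0,0,255],[0,0,0,0,255]]]'; python3 st.py 494 -65 30 96.8; python3 -c "
from h import *
c=snap('side','s8');crop('s8',310,170,430,260,6,'c13')"
```

```text
clock: 8.72
eef_pos: [0.5454, -0.0586, 0.0312]
tool_rot: [-0.058, 0.998, -0.006, -0.004]
ft_force: [-0.3, 0.3, -3.3]
grip_width: 0.0199
t 8.725 tcp [545.4 -58.6  31.2] yang 96.65 tiltz [-0.008 -0.012 -1.   ] j [-0.099  0.469 -0.126  0.982 -0.012 -0.215] F [-0.3  0.3 -3.3] g 19.9
world d [-51.4  -6.4  -1.2] tool d mm [51.8 -0.4  1.7]
turn -0.15
```

View pics/c13.png

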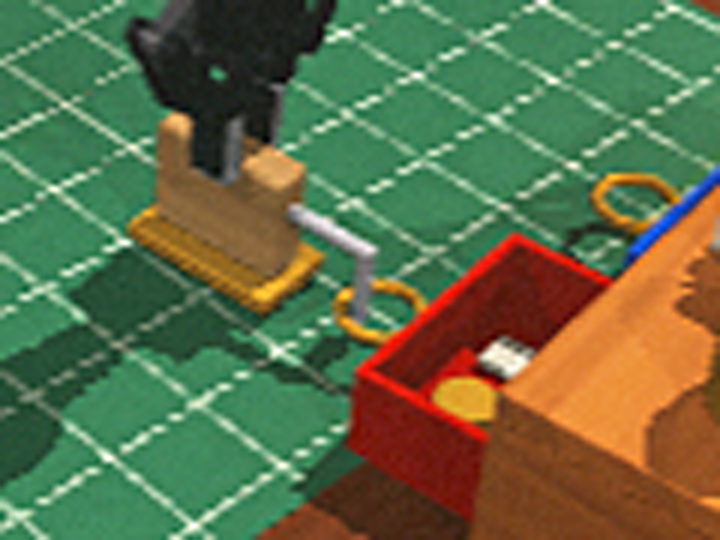

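```bash
python3 -m crank '[[[12,0,0,0,255],[12,0,0,0,255],[12,0,0,0,255],[12,0,0,0,255],[6,0,0,0,255],[0,0,0,0,255],[0,0,0,0,255]]]'; python3 st.py 494 -65 30 96.8; python3 -c "
from h import *
c=snap('side','s9');crop('s9',270,150,430,270,5,'c14');snap('top','t9');crop('t9',180,50,340,200,4,'c15')"
```

```text
clock: 9.65
eef_pos: [0.4905, -0.0652, 0.0325]
tool_rot: [-0.058, 0.998, -0.006, -0.002]
ft_force: [1.8, 1.3, -3.6]
grip_width: 0.02
t 9.65 tcp [490.5 -65.2  32.5] yang 96.66 tiltz [-0.004 -0.012 -1.   ] j [-0.124  0.373 -0.279  0.921 -0.012 -0.24 ] F [ 1.8  1.3 -3.6] g 20.0
world d [ 3.5  0.2 -2.5] tool d mm [-3.5 -0.2  2.4]
turn -0.14
```

View pics/c14.png

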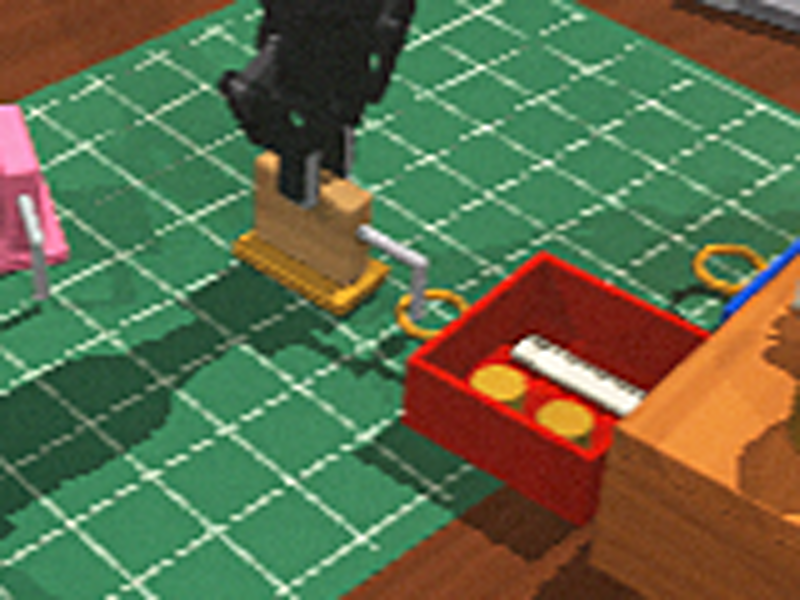

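View pics/c15.png

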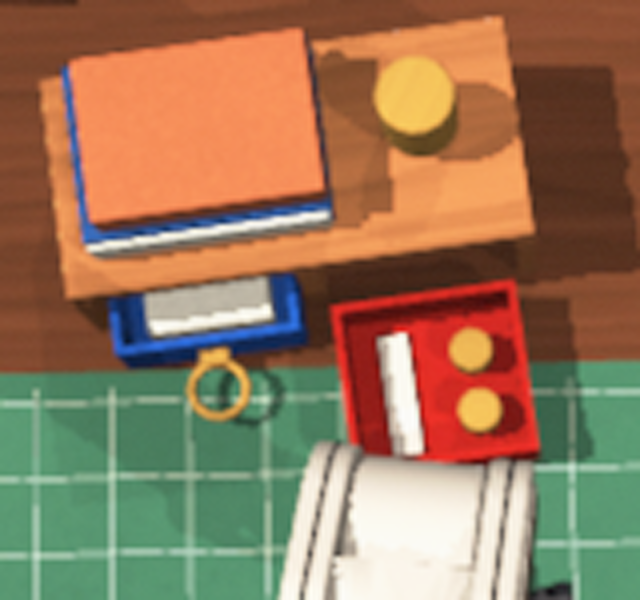

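```bash
cat > ring.py <<'E'
import sys
from h import *
tag,u0,v0,s,U,V=sys.argv[1],*map(float,sys.argv[2:])
p=w(load(tag),(U+.5)/s-.5+u0,(V+.5)/s-.5+v0,z=.022)
a=np.radians(6.8);d=p-[.784,.0422,0];print(p,'shelf x',d[0]*np.cos(a)+d[1]*np.sin(a),'y',-d[0]*np.sin(a)+d[1]*np.cos(a))
E
python3 ring.py s9 270 150 5 432 313
python3 ring.py s6 350 190 10 390 398
python3 -m crank '[[[10,0,1,0,255],[8,0,0,0,255],[0,0,0,0,255],[0,0,0,0,255],[0,0,0,0,255]]]'; python3 st.py 494 -65 30 96.8; python3 -c "
from h import *
c=snap('side','s10');crop('s10',270,150,430,270,5,'c16')"
```

```text
[ 0.57376004 -0.05573702  0.022     ] shelf x -0.22035715938822648 y -0.07235484134469113
[ 0.67482614 -0.04237847  0.022     ] shelf x -0.11842030488503921 y -0.07105688777064312
clock: 10.38
eef_pos: [0.4732, -0.0674, 0.032]
tool_rot: [-0.058, 0.998, -0.006, -0.001]
ft_force: [1.7, 1.0, -2.6]
grip_width: 0.02
t 10.375 tcp [473.2 -67.4  32. ] yang 96.67 tiltz [-0.001 -0.012 -1.   ] j [-0.133  0.343 -0.327  0.9   -0.012 -0.25 ] F [ 1.7  1.  -2.6] g 20.0
world d [20.8  2.4 -2. ] tool d mm [-20.9   0.    2. ]
turn -0.13
```

View pics/c16.png

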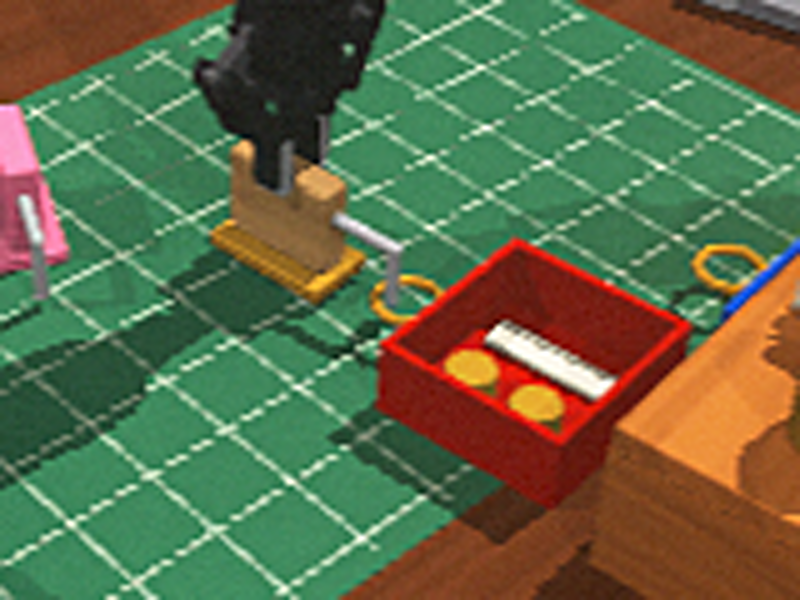

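```bash
python3 -m crank '[[[-8,0,0,0,255],[0,0,0,0,255],[0,0,-15,0,255],[0,0,-25,0,255],[0,0,-20,0,255],[0,0,0,0,255]]]'; python3 st.py 430 30 85 96.8; python3 -c "
from h import *
c=snap('side','s11');crop('s11',270,130,430,250,5,'c17')"
```

```text
clock: 11.18
eef_pos: [0.4767, -0.0656, 0.0905]
tool_rot: [-0.058, 0.998, -0.006, -0.007]
ft_force: [0.9, 0.4, -3.0]
grip_width: 0.02
t 11.175 tcp [476.7 -65.6  90.5] yang 96.68 tiltz [-0.014 -0.012 -1.   ] j [-0.127  0.292 -0.224  1.067 -0.014 -0.244] F [ 0.9  0.4 -3. ] g 20.0
world d [-46.7  95.6  -5.5] tool d mm [ 35.1 100.4   5.1]
turn -0.12
```

View pics/c17.png

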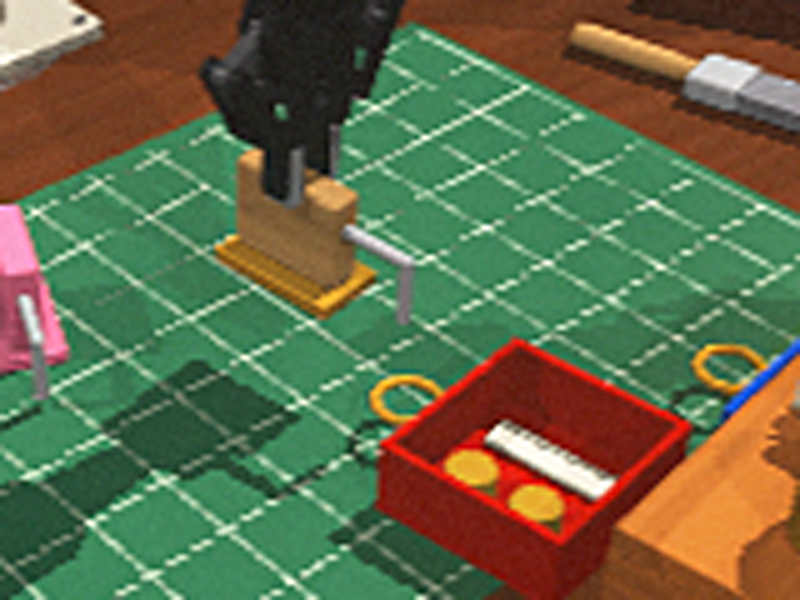

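The hook is out of the ring, which stays flat at (405,400) in the crop. I'll move back and aside, then lower.

```bash
python3 ring.py s11 270 130 5 405 399; python3 -m crank '[[[20,0,0,0,255],[15,35,0,0,255],[0,35,0,0,255],[0,30,0,0,255],[0,0,0,0,255],[0,0,25,0,255],[0,0,0,0,255]]]'; python3 st.py 430 30 25.5 96.8
```

```text
[ 0.55602452 -0.05823375  0.022     ] shelf x -0.2382635419991403 y -0.07273404752399348
clock: 12.1
eef_pos: [0.4205, 0.0302, 0.056]
tool_rot: [-0.057, 0.998, -0.006, -0.016]
ft_force: [-0.5, 0.3, -3.0]
grip_width: 0.0198
t 12.1 tcp [420.5  30.2  56. ] yang 96.58 tiltz [-0.031 -0.014 -0.999] j [ 0.08   0.24  -0.401  0.962 -0.011 -0.034] F [-0.5  0.3 -3. ] g 19.8
world d [  9.5  -0.2 -30.5] tool d mm [-10.4  -1.   30.2]
turn -0.22
```

```bash
python3 -m crank '[[[0,0,14,0,255],[0,0,12,0,255],[0,0,0,0,255]]]'; python3 st.py 430 30 25.5 96.8;  python3 -m crank '[[[0,0,2.5,0,255],[0,0,0,0,255]]]'; python3 st.py
```

```text
clock: 12.48
eef_pos: [0.4207, 0.0283, 0.03]
tool_rot: [-0.056, 0.998, -0.006, -0.016]
ft_force: [-0.8, -0.5, -2.7]
grip_width: 0.0199
t 12.475 tcp [420.7  28.3  30. ] yang 96.45 tiltz [-0.03  -0.014 -0.999] j [ 0.077  0.274 -0.437  0.891 -0.012 -0.035] F [-0.8 -0.5 -2.7] g 19.9
world d [ 9.3  1.7 -4.5] tool d mm [-9.6  0.7  4.2]
turn -0.35
clock: 12.72
eef_pos: [0.4216, 0.028, 0.0282]
tool_rot: [-0.056, 0.998, -0.006, -0.015]
ft_force: [0.1, -0.1, -3.2]
grip_width: 0.02
t 12.725 tcp [421.6  28.   28.2] yang 96.41 tiltz [-0.029 -0.014 -0.999] j [ 0.076  0.277 -0.439  0.885 -0.012 -0.036] F [ 0.1 -0.1 -3.2] g 20.0
```

```bash
python3 -m crank '[[[0,0,2,0,255],[0,0,0,0,255]]]'; python3 st.py;python3 -c "
from h import *
c=snap('side','s12');crop('s12',270,130,390,220,6,'c18')"
```

```text
clock: 12.98
eef_pos: [0.4222, 0.0281, 0.0269]
tool_rot: [-0.056, 0.998, -0.006, -0.014]
ft_force: [-0.2, -0.3, -2.2]
grip_width: 0.0198
t 12.975 tcp [422.2  28.1  26.9] yang 96.42 tiltz [-0.027 -0.014 -1.   ] j [ 0.076  0.279 -0.44   0.88  -0.012 -0.036] F [-0.2 -0.3 -2.2] g 19.8
```

View pics/c18.png

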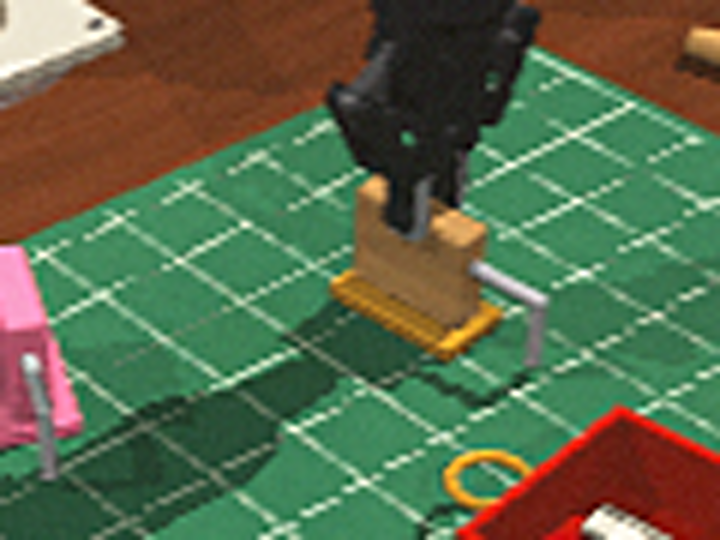

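```bash
python3 -m crank '[[[0,0,2,0,255],[0,0,0,0,255]]]'; python3 st.py; python3 -m crank '[[[0,0,1.5,0,255],[0,0,0,0,255]]]'; python3 st.py
```

```text
clock: 13.28
eef_pos: [0.4221, 0.0283, 0.0267]
tool_rot: [-0.056, 0.998, -0.006, -0.014]
ft_force: [1.0, -1.1, -1.5]
grip_width: 0.0201
t 13.275 tcp [422.1  28.3  26.7] yang 96.43 tiltz [-0.027 -0.014 -1.   ] j [ 0.076  0.278 -0.442  0.878 -0.012 -0.036] F [ 1.  -1.1 -1.5] g 20.1
clock: 13.52
eef_pos: [0.422, 0.0283, 0.0265]
tool_rot: [-0.056, 0.998, -0.006, -0.013]
ft_force: [-0.3, -0.5, -0.0]
grip_width: 0.0199
t 13.525 tcp [422.   28.3  26.5] yang 96.43 tiltz [-0.026 -0.014 -1.   ] j [ 0.076  0.278 -0.443  0.877 -0.012 -0.035] F [-0.3 -0.5 -0. ] g 19.9
```

```bash
python3 -m crank '[[[0,0,0,0,180],[0,0,0,0,120],[0,0,0,0,70],[0,0,0,0,70],[0,0,0,0,70]]]'; python3 st.py;python3 -c "
from h import *
c=snap('side','s13');crop('s13',270,130,390,220,6,'c19')"
```

```text
clock: 14.15
eef_pos: [0.4226, 0.0285, 0.0262]
tool_rot: [-0.056, 0.998, -0.006, -0.013]
ft_force: [-1.3, 0.8, -0.3]
grip_width: 0.0622
t 14.15 tcp [422.6  28.5  26.2] yang 96.44 tiltz [-0.025 -0.013 -1.   ] j [ 0.077  0.279 -0.442  0.876 -0.011 -0.036] F [-1.3  0.8 -0.3] g 62.2
```

View pics/c19.png

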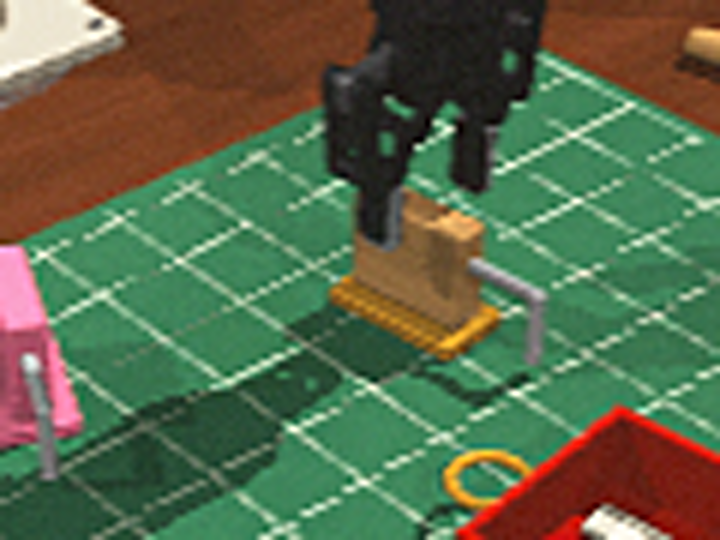

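Both fingers are clear of the grip. Retreating straight up.

```bash
python3 -m crank '[[[0,0,-20,0,70],[0,0,-30,0,70],[0,0,-40,0,70],[0,0,-40,0,70],[20,0,-20,0,70],[50,0,0,0,70],[0,0,0,0,70],[0,0,0,0,70]]]'; python3 st.py;python3 -c "
from h import *
c=snap('side','s14');crop('s14',270,120,430,240,5,'c20');snap('top','t14');crop('t14',180,50,340,250,3.5,'c21')"
```

```text
clock: 15.2
eef_pos: [0.3552, 0.0225, 0.1828]
tool_rot: [-0.056, 0.998, -0.006, -0.013]
ft_force: [-0.8, 0.8, 0.5]
grip_width: 0.0618
t 15.2 tcp [355.2  22.5 182.8] yang 96.43 tiltz [-0.025 -0.014 -1.   ] j [ 0.074 -0.014 -0.332  1.279 -0.012 -0.038] F [-0.8  0.8  0.5] g 61.8
```

View pics/c20.png

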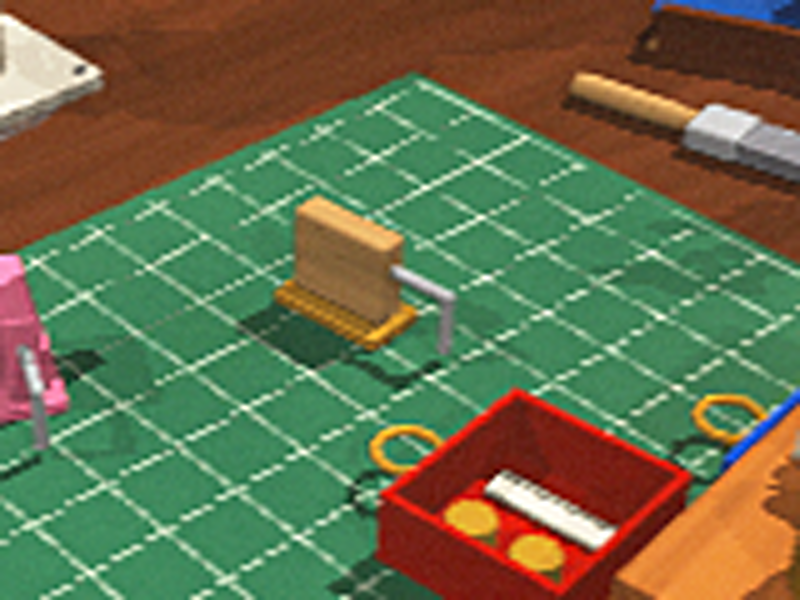

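View pics/c21.png

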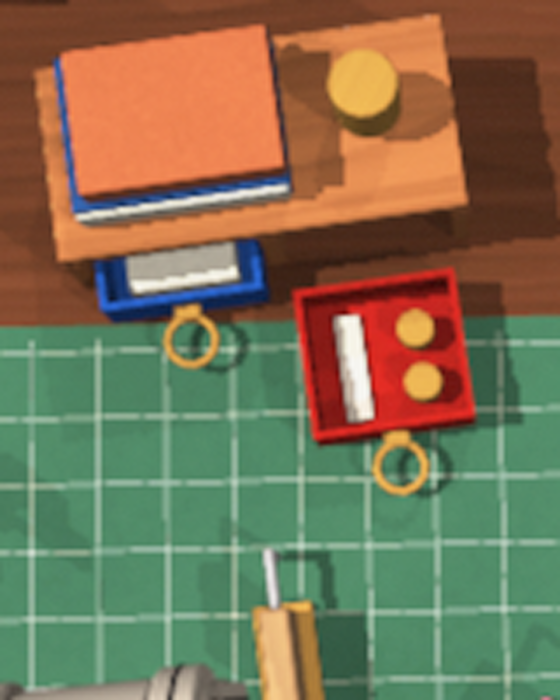

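```bash
python3 ring.py t14 180 50 3.5 401 467; python3 ring.py t14 180 50 3.5 191 341; python3 ring.py t0 180 50 5 274 485; python3 -c "
from h import *
print(bot.job_done())"
```

```text
[ 0.55572084 -0.05630373  0.022     ] shelf x -0.23833656474383716 y -0.07078164851480562
[0.65257759 0.09694457 0.022     ] shelf x -0.12401595040942864 y 0.06992040045732603
[0.65380083 0.0964582  0.022     ] shelf x -0.1228588977554042 y 0.06929261523891185
the job is handed in; nothing more can be done
None
```

I used the wooden-grip hook to drag the red tray out of the shelf, stood the hook back on its foot away from the ring, and handed the job in at about 15 s. No verdict is reported, so the results below are my own last checks.

- **Red tray:** its ring is at x ≈ -0.238 m in the shelf frame, past the -0.202 m limit. Both cameras agree, and the tray looks flat. Only the prong was seen to touch it.
- **Hook:** it stands upright and released. It is out of the ring, which is roughly 0.13 m ahead of its grip point and 0.1 m to one side.
- **Blue tray:** its ring measured about 1 mm from where it started, within reading error.
- **Arm:** the gripper is clear of everything. The highest outside force I saw between moves was about 4 N.

One thing drifted: the tool tilted by up to about 2° during the moves. The hook was therefore set down slightly tilted, and it settled flat when I let go.

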